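Hang up the bracket, tuck the masking strip under the flap

TASK

Set up the spray board: take the bracket off the board and hang it by its eye on the peg of the stand. Then pick up the masking strip and slide its far long edge (the one farther from the rib you hold it by) squarely under the middle of the board's hinged flap until it meets the stop, without lifting the flap, and finish while still holding the strip, pressing it firmly down flat on the board. Leave the jars and bottles standing where they are.

Things in the scene. Friction and masses are not known exactly. Their poses are not given: they have to be found in the camera images.
- bracket_eye (a point): centre of the eye (22 mm hole) of the loose dark steel bracket standing on the spray board: upright plate 40 wide (x), 8 thick (y), 100 mm tall on a foot 40 (x) by 36 (y) by 6 mm; 120 g. The hole runs along y, its centre 45 mm above the underside; 55 mm of plate stand above it: grasp the solid top across the 8 mm. z up. Faces alike: hangs either way round
- peg_stand: fixed stand: dark steel disc foot 72 mm across, 10 mm thick, with an upright steel column 12 mm across, 140 mm tall. Origin on the column's axis at table height, z up. The peg sticks out level from the column along the stand's -y, its axis 135 mm above the table
- peg_mid (a point): point on the peg's axis 30 mm from the column's axis, where the bracket may hang; axes as the stand (free end towards -y). The peg is a round bar of 8 mm, level to 56 mm from the column's axis; its last 7 mm rise by 3 mm, and it ends 67 mm from the column's axis
- spray_board: fixed plywood board on feet, 150 deep (x), 190 wide (y), top 45 mm above the table. Origin at table height under its centre; x points to the far side, where the flap is; z up. The aluminium flap over its far part is 170 mm wide, hinged along y at x = 66 mm, 57 mm above the table. Under it a stop bar, 8 mm high, has its near face at x = 42 mm
- flap_edge (a point): middle of the flap's near, free edge at its underside while it lies down (fixed to the board, does not move with the flap): board x = 18 mm, 10 mm above the board's top; axes as the board. The gap of 10 mm below the flap stays open; the edge itself is a lip turned up by some 5 mm
- flap (a joint): angle of the flap, 0 lying down (level, on its rest), growing as its near edge lifts, to 1.2 rad. It is light (80 g) and swings freely; beyond 0.12 rad counts as lifted
- strip_rib (a point): middle of the grey gripping rib of the loose aluminium masking strip on the table, 28 mm above its underside. Plate 66 (x) by 120 (y), 4 mm thick, 90 g. Rib along x: 32 long, 10 thick (y; grasp across it), top 40 mm above the underside, with a root collar 36 by 18 up to 7 mm. Rib's middle is 14 mm behind (-x of) the plate centre. x points to the long edge that goes under the flap, the one farther from the rib
- strip_edge (a point): middle of the strip's thin leading edge, at its underside: 47 mm ahead (+x) of the rib's middle; axes as the strip
- paint_white: paint bottle with white paint and a pointed black nozzle, 36 mm across, 102 mm tall, standing behind the spray board (it may have changed places with the grey one); bystander; origin at the centre of its underside
- siphon_jar: clear glass jar with grey lid and a small tan nozzle on top, 34 mm across, 72 mm tall, standing on the table in front of the robot, left of the strip; bystander; origin at the centre of its underside
- spare_jar_c: empty clear jar with grey lid, 34 mm across, 52 mm tall, standing left of and behind the spray board; bystander; origin at the centre of its underside
- paint_grey: paint bottle with grey paint and a pointed white nozzle, 34 mm across, 102 mm tall, standing behind the spray board; bystander; origin at the centre of its underside
There are look-alikes about, which are no part of the job. What is shaped like the part that bears bracket_eye but green is not meant.

How it is judged:
By the outcome, as a careful person would: the job done as asked, in the order asked, and still so for the second after the job is handed in, while the arm keeps its last pose, push and grip.
It also fails if it takes over 62 s, if anything falls off the work surface, if the arm or the gripper's body presses on something with over 40 N, if the wrist force passes 120 N, or if a joint passes its speed limit or range.

ROBOT

A 6-joint arm with a two-finger parallel gripper is mounted at the origin on a cart in front of the work surface, level with it; the furniture and walls round the work are solid. World frame = base frame: x ahead of the robot, y to its left, z up, the work surface at z = 0. Lengths are in m, angles in degrees, forces in N, time in s.
With the tool pointing down it reaches from about 0.35 to 0.875 m from the base axis. Payload 4.2 kg.
Tool frame: the origin (TCP) lies on the centre line of the jaws, within the pads' length; the fingertips stand 25 mm ahead of it and the grasp point (between the pads) lies 6 mm ahead of it; z points along the fingers, y is the line along which they close (so a half turn about z gives the same grasp; the last joint's range is limited). The gripper opens to 87 mm and grips with 3 to 60 N. Pads are 19 mm wide; open, the fingers measure 117 mm over their backs; the gripper's body (75 mm by 190 mm) begins 51 mm behind the grasp point.
Start: joints at [-54.282, 22.042, 0.453, 0, -68.411, -14.817], TCP at [0.223, -0.584, 0.248] pointing down, gripper open.
Joint ranges: [-179.83, 179.83], [-69.29, 118.12], [-61.27, 80.66], [-181.25, 117.63], [-171.15, -9.14], [-177.46, 177.46]. Speed limits (degrees/s): [159.86, 159.86, 180, 180, 180, 180].

INTERFACE

Orientations are given as a 3x3 rotation matrix whose columns are the frame's x, y, z axes.
In Python, from station import r gives the robot as it stands.
- The arm moves only by the tool move_arm, never from a script. Its argument "series" is a list of rows, each an object with "grip": the opening, from 0 (shut) to 1 (fully open); "xyz": the shift along the tool's x, y, z in mm, a list of three; "angular": the turn, a rotation vector about the tool's x, y, z in rad, a list of three. A call has 1 to 10 rows; each row is the pose to reach, as a shift and turn from the pose commanded when the call began, along the tool's axes at that moment; what a row does not reach only later rows make up. A row lasts 1/10 s, in which the tool goes at most 50 mm and 8.59 degrees, less where a joint would pass 70% of its speed; a pose out of reach is approached as far as the arm can. A call with a gripper value outside its range is refused whole. The fingers move at their own pace and stop on an object; the grip force is fixed at half the most. Time passes only in rows, so rows that repeat a pose let the fingers close. It gives the time, the measured TCP pose, the force, the opening and the grip force at its end, in the units of the state.
- r.sense(): the state, without advancing time (a new reading comes with each control period).
- r.capture(name): name is "side" or "top"; returns a dict with "img" (400x640x3 uint8, red, green, blue), "camera_matrix" (3x3 intrinsics, pixels), "k1" (the pictures are not rectified: a ray, as slopes to the right and down, at radius r is drawn at 1 + k1 r^2 times it, then the intrinsics apply), "rvec" (rotation vector, rad) and "tvec" (3), from world to camera coordinates, as OpenCV has them. Camera axes: x right, y down, z forward; pixel columns grow to the right and rows downward; lengths in m; the calibration is good to about 2 mm. A picture is of the moment at which its call begins. There is no depth.
- r.finish_job(): hands the job in; it is judged then, once.
The state is a dict: "time_s": time; "joints": joint angles; "joint_velocities": joint speeds; "effort": joint torques, N m; "tcp_pos": TCP position; "ee_rot": TCP orientation; "wrist_force": force on the tool from outside, world axes, zero at the start; "moment": the same for the moment, N m; "gripper_width": opening from 0.0 (shut) to 1.0 (fully open); "gripper_force": force on a finger pad.
Only numpy, scipy, OpenCV 4.12 (cv2) and the standard library are available. Lean on these libraries where they do the work, as an engineer would, in place of code of your own. Each camera call takes 0.05 s, during which the arm holds its last target. There are 200 camera calls.

## Working session

There is one attempt and no reset: what is moved stays moved. The work goes in short steps, Python scripts to look and compute and a tool call to move; the robot and the scene stay as the last step left them, time stands still between calls to the robot, and variables do not carry over. Pictures are saved under pics/ and viewed, at most 10 in all, crops included, and the job is handed in when it is done.

Besides the shell and the picture viewer there is one more tool, called as name(argument=value, ...), one argument or row to a line, values as JSON. move_arm: Moves the arm, as the interface text tells. Its arguments: {"type":"object","properties":{"series":{"type":"array"}},"required":["series"]}

```bash
ls; mkdir -p pics; cat > h.py <<'E'
import numpy as np, cv2
from station import r
np.set_printoptions(precision=4,suppress=True)
def cap(n,save=None):
    c=r.capture(n)
    if save: cv2.imwrite('pics/'+save,c['img'][:,:,::-1])
    return c
def ray(c,uv):
    K=np.array(c['camera_matrix']);k1=c['k1']
    d=cv2.undistortPoints(np.array([[uv]],float),K,np.array([k1,0,0,0.]))[0,0]
    R=cv2.Rodrigues(np.array(c['rvec'],float))[0];t=np.array(c['tvec'],float).ravel()
    return -R.T@t, R.T@np.array([d[0],d[1],1])
def onz(c,uv,z):
    o,d=ray(c,uv);return o+d*(z-o[2])/d[2]
def tri(c1,p1,c2,p2):
    o1,d1=ray(c1,p1);o2,d2=ray(c2,p2)
    s=np.linalg.lstsq(np.c_[d1,-d2],o2-o1,rcond=None)[0]
    a=o1+d1*s[0];b=o2+d2*s[1];return (a+b)/2,np.linalg.norm(a-b)
def proj(c,X):
    return cv2.projectPoints(np.atleast_2d(np.array(X,float)),np.array(c['rvec'],float),np.array(c['tvec'],float),np.array(c['camera_matrix'],float),np.array([c['k1'],0,0,0.]))[0][:,0]
E
python3 - <<'E'
from h import *
for n in('side','top'):
    c=cap(n,n+'0.png');print(n,c['camera_matrix'],c['k1'],ray(c,(320,200)))
s=r.sense();print(s['tcp_pos'],s['ee_rot'],s['time_s'])
E
```

```text
pics
side [[466.0205   0.     318.4106]
 [  0.     466.0205 196.7436]
 [  0.       0.       1.    ]] -0.01675942842331129 (array([ 0.5838, -1.2133,  0.732 ]), array([-0.0319,  0.8572, -0.514 ]))
top [[433.7626   0.     317.7376]
 [  0.     433.7626 203.7192]
 [  0.       0.       1.    ]] -0.026088902152265735 (array([ 0.3089, -0.1318,  1.3176]), array([ 0.2024, -0.0158, -0.9792]))
[ 0.2228 -0.5834  0.2466] [[-0.9343 -0.3566 -0.0008]
 [-0.3566  0.9343  0.0018]
 [ 0.0001  0.002  -1.    ]] 0.1
```

View pics/side0.png

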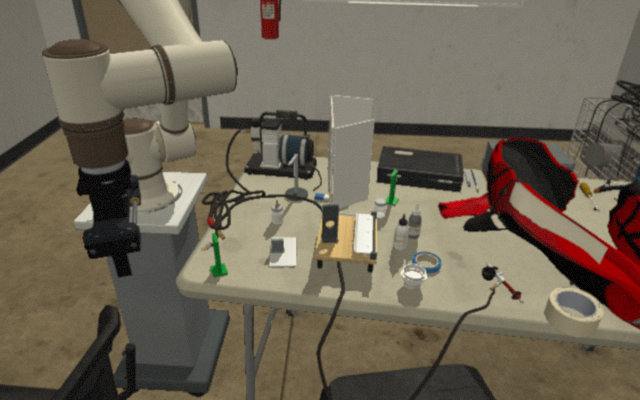

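View pics/top0.png

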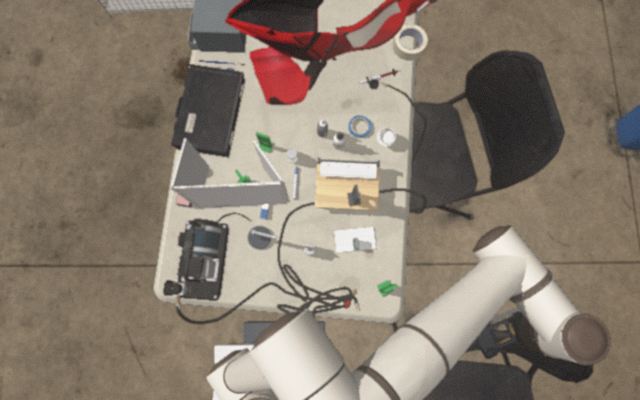

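The side view shows the dark bracket on the board at about (331,222), green look-alikes at (217,255), (393,187), and the stand at (297,175). The strip is at (283,250). In the top view the bracket is at (354,193), stand at (260,238), strip at (355,240). Next step: enlarge both to confirm.

```bash
python3 - <<'E'
import cv2
a=cv2.imread('pics/side0.png')[140:290,200:440];cv2.imwrite('pics/s1.png',cv2.resize(a,None,fx=3.3,fy=3.3,interpolation=cv2.INTER_CUBIC))
a=cv2.imread('pics/top0.png')[110:260,235:425];cv2.imwrite('pics/t1.png',cv2.resize(a,None,fx=4,fy=4,interpolation=cv2.INTER_CUBIC))
E
```

```text
(no output)
```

View pics/s1.png

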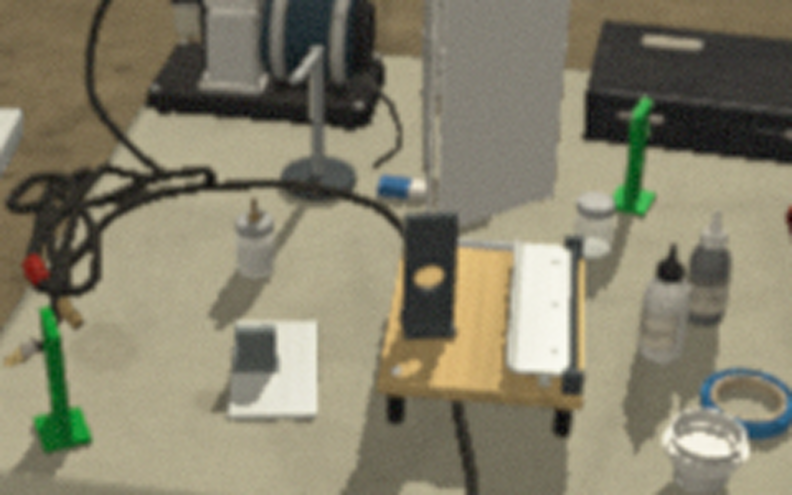

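View pics/t1.png

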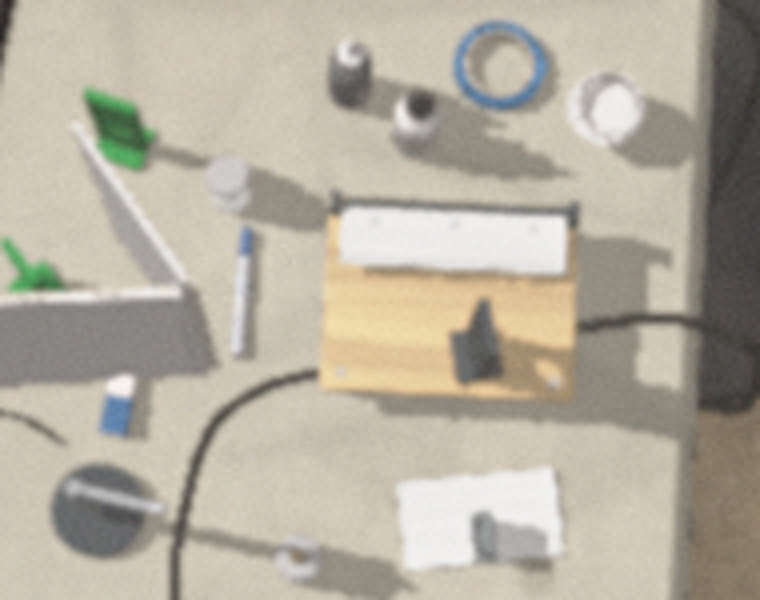

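Look-alikes: green shapes at side (217,255), (393,187) and top (241,177), (265,142) are not meant. The dark grey upright plate with an eye on the board, side (330,224) / top (354,195), fits "dark steel bracket on the spray board", confirmed by the crop. The strip is at crop (480,520), with the rib on its near side. The peg points roughly to -y.

```bash
cat > fit.py <<'E'
from h import *
from scipy.optimize import least_squares
T=lambda p:((p[0]+.5)/4-.5+235,(p[1]+.5)/4-.5+110)
S=lambda p:((p[0]+.5)/3.3-.5+200,(p[1]+.5)/3.3-.5+140)
def fit(obs,p0,z0=0):
    # obs: (cam,(px),model xyz mm)
    def P(p):
        cs,sn=np.cos(p[2]),np.sin(p[2])
        return [proj(c,[p[0]+(cs*m[0]-sn*m[1])/1e3,p[1]+(sn*m[0]+cs*m[1])/1e3,z0+m[2]/1e3])[0] for c,_,m in obs]
    f=lambda p:(np.array(P(p))-np.array([o[1] for o in obs])).ravel()
    s=least_squares(f,p0,loss='soft_l1',x_scale=[.01,.01,.05]);return s.x,f(s.x).reshape(-1,2)
E
cat > m1.py <<'E'
from fit import *
s=cap('side');t=cap('top')
board=[(t,T(p),m) for p,m in [((320,387),(-75,95,45)),((574,400),(-75,-95,45)),((342,264),(18,85,58)),((565,275),(18,-85,58))]]+\
 [(s,S(p),m) for p,m in [((381,385),(-75,-95,45)),((582,401),(75,-95,45)),((512,367),(18,-85,56))]]
strip=[(t,T(p),m) for p,m in [((399,484),(47,60,4)),((553,467),(47,-60,4)),((562,556),(-19,-60,4)),((407,571),(-19,60,4))]]+\
 [(s,S(p),m) for p,m in [((231,416),(-19,-60,2)),((316,415),(47,-60,2)),((316,322),(47,60,4))]]
br=[(s,S(p),m) for p,m in [((405,213),(-20,0,100)),((458,213),(20,0,100)),((403,337),(-20,-18,0)),((455,337),(20,-18,0)),((430,277),(0,-2,45))]]+\
 [(t,T(p),m) for p,m in [((450,338),(20,18,6)),((460,383),(-20,18,6)),((503,374),(-20,-18,6)),((485,300),(20,0,100))]]
st=[(t,T(p),m) for p,m in [((103,511),(0,0,10)),((72,486),(0,0,139)),((163,510),(0,-67,140))]]+\
 [(s,S(p),m) for p,m in [((318,180),(0,0,10)),((317,50),(0,0,139)),((297,80),(0,-67,138))]]
for n,o,p0,z in [('board',board,(.6,-.2,0),0),('strip',strip,(.45,-.2,0),0),('brk',br,(.58,-.25,0),.045),('stand',st,(.45,.05,0),0)]:
    x,e=fit(o,p0,z);print(n,x[:2],np.degrees(x[2]));print(e.round(1).tolist())
E
python3 m1.py
```

```text
board [ 0.6217 -0.2356] -3.253066177485756
[[0.1, 0.1], [0.1, 0.2], [-0.4, -0.2], [0.4, 0.0], [-0.3, -0.9], [1.8, -0.7], [-0.6, 1.5]]
strip [ 0.4428 -0.2591] 5.355398698421313
[[-0.4, 0.3], [0.1, 0.7], [0.5, -0.0], [-0.1, 0.1], [-0.4, 0.2], [0.7, 0.2], [0.7, -0.6]]
brk [ 0.5738 -0.2528] 7.274488292850602
[[-0.1, 0.4], [0.3, -0.0], [0.2, 0.9], [0.5, 0.4], [-0.0, 0.2], [-0.4, -1.0], [-0.9, 0.8], [0.3, 1.5], [-0.2, 0.3]]
stand [0.4643 0.0328] -12.35887320968
[[-1.5, 0.0], [0.4, 0.7], [1.5, -0.2], [0.5, -2.1], [0.5, -0.5], [-0.6, 0.4]]
```

```bash
cat > go.py <<'E'
from h import *
def rz(a):c,s=np.cos(a),np.sin(a);return np.array([[c,-s,0],[s,c,0],[0,0,1]])
def go(xyz,yaw):
    """yaw deg: closing axis = Rz(yaw)*Y ; tool x = -Rz X"""
    s=r.sense();R=np.array(s['ee_rot']);p=np.array(s['tcp_pos'])
    W=rz(np.radians(yaw))@np.diag([-1,1,-1.])
    print('t',s['time_s'],'tcp',p,'F',np.array(s['wrist_force']),'w',s['gripper_width'])
    print('shift',(R.T@(np.array(xyz)-p)*1e3).round(1),'rot',cv2.Rodrigues(R.T@W)[0].ravel())
E
python3 - <<'E'
from go import *
t=cap('top');s=cap('side')
print(tri(s,(331,96),t,(173,188)),tri(s,(373,100),t,(281,184)),onz(t,(288,204),0),onz(s,(333,206),0))
go((.5738,-.2528,.25),7.3)
E
```

```text
(array([0.559 , 0.2192, 0.2586]), np.float64(0.0015196126628657552)) (array([ 0.6133, -0.055 ,  0.3278]), np.float64(0.11884881844513707)) [ 0.5689 -0.0539  0.    ] [ 0.579  -0.0243  0.    ]
t 0.3 tcp [ 0.223  -0.5837  0.2472] F [-0.1995  0.6357 -0.4701] w 1.0013084961890066
shift [-445.8  184.    -2.7] rot [ 0.0007 -0.0001  0.2374]
```

move_arm(
  series=[
    {"grip":1,"xyz":[-446,184,-3],"angular":[0,0,0.237]},
    {"grip":1,"xyz":[-446,184,-3],"angular":[0,0,0.237]},
    {"grip":1,"xyz":[-446,184,-3],"angular":[0,0,0.237]},
    {"grip":1,"xyz":[-446,184,-3],"angular":[0,0,0.237]},
    {"grip":1,"xyz":[-446,184,-3],"angular":[0,0,0.237]},
    {"grip":1,"xyz":[-446,184,-3],"angular":[0,0,0.237]},
    {"grip":1,"xyz":[-446,184,-3],"angular":[0,0,0.237]},
    {"grip":1,"xyz":[-446,184,-3],"angular":[0,0,0.237]},
    {"grip":1,"xyz":[-446,184,-3],"angular":[0,0,0.237]},
    {"grip":1,"xyz":[-446,184,-3],"angular":[0,0,0.237]},
  ],
)

```text
time_s: 1.3
tcp_pos: [0.576, -0.2504, 0.2505]
ee_rot: [[-0.992, -0.129, 0.0], [-0.129, 0.992, 0.0], [-0.0, 0.0, -1.0]]
wrist_force: [-0.9, -0.4, -0.2]
gripper_width: 1.001
gripper_force: 0.0
```

```bash
python3 -c "
from go import *
go((.5738,-.2528,.136),7.3)"
```

```text
t 1.3 tcp [ 0.576  -0.2504  0.2505] F [-0.8845 -0.3966 -0.2469] w 1.0010354606961747
shift [  2.5  -2.1 114.5] rot [0.     0.0005 0.0023]
```

move_arm(
  series=[
    {"grip":1,"xyz":[2,-1,40],"angular":[0,0,0]},
    {"grip":1,"xyz":[2,-1,80],"angular":[0,0,0]},
    {"grip":1,"xyz":[2,-1,114],"angular":[0,0,0]},
    {"grip":1,"xyz":[2,-1,114],"angular":[0,0,0]},
    {"grip":0,"xyz":[2,-1,114],"angular":[0,0,0]},
    {"grip":0,"xyz":[2,-1,114],"angular":[0,0,0]},
    {"grip":0,"xyz":[2,-1,114],"angular":[0,0,0]},
    {"grip":0,"xyz":[2,-1,114],"angular":[0,0,0]},
    {"grip":0,"xyz":[2,-1,114],"angular":[0,0,0]},
    {"grip":0,"xyz":[2,-1,114],"angular":[0,0,0]},
  ],
)

```text
time_s: 2.3
tcp_pos: [0.5722, -0.2541, 0.1371]
ee_rot: [[-0.992, -0.127, 0.001], [-0.127, 0.992, -0.0], [-0.001, -0.0, -1.0]]
wrist_force: [-0.2, -0.1, 0.1]
gripper_width: 0.543
gripper_force: 0.0
```

```bash
python3 -c "
from go import *
go((.5738,-.2528,.136),7.3);print(r.sense()['gripper_force'])"
```

```text
t 2.3 tcp [ 0.5722 -0.2541  0.1371] F [-0.1566 -0.0544  0.1199] w 0.5434177915482588
shift [-1.7  1.1  1.1] rot [-0.0002  0.0007  0.0003]
0.0
```

move_arm(
  series=[
    {"grip":0,"xyz":[0,0,0],"angular":[0,0,0]},
    {"grip":0,"xyz":[0,0,0],"angular":[0,0,0]},
    {"grip":0,"xyz":[0,0,0],"angular":[0,0,0]},
    {"grip":0,"xyz":[0,0,0],"angular":[0,0,0]},
    {"grip":0,"xyz":[0,0,0],"angular":[0,0,0]},
    {"grip":0,"xyz":[0,0,0],"angular":[0,0,0]},
    {"grip":0,"xyz":[0,0,0],"angular":[0,0,0]},
    {"grip":0,"xyz":[0,0,0],"angular":[0,0,0]},
    {"grip":0,"xyz":[0,0,0],"angular":[0,0,0]},
    {"grip":0,"xyz":[0,0,0],"angular":[0,0,0]},
  ],
)

```text
time_s: 3.3
tcp_pos: [0.5721, -0.2541, 0.1365]
ee_rot: [[-0.992, -0.127, -0.0], [-0.127, 0.992, 0.0], [0.0, 0.0, -1.0]]
wrist_force: [-0.3, -0.2, -0.5]
gripper_width: 0.086
gripper_force: 30.0
```

```bash
python3 - <<'E'
from go import *
print(r.sense()['gripper_force'])
st=np.array([.4643,.0328]);d=np.array([np.sin(np.radians(-12.4)),-np.cos(np.radians(12.4))])
p=st+.1*d;print(p)
go((*p,.1815),-12.4)
E
```

```text
29.967401209141826
[ 0.4428 -0.0649]
t 3.3 tcp [ 0.5721 -0.2541  0.1365] F [-0.2845 -0.1621 -0.4953] w 0.08594848865964586
shift [104.1 204.1 -45. ] rot [ 0.0001 -0.0001  0.3442]
```

move_arm(
  series=[
    {"grip":0,"xyz":[0,0,-25],"angular":[0,0,0]},
    {"grip":0,"xyz":[0,0,-48],"angular":[0,0,0]},
    {"grip":0,"xyz":[35,0,-48],"angular":[0,0,0]},
    {"grip":0,"xyz":[70,20,-48],"angular":[0,0,0]},
    {"grip":0,"xyz":[104,50,-48],"angular":[0,0,0.1]},
    {"grip":0,"xyz":[104,90,-48],"angular":[0,0,0.2]},
    {"grip":0,"xyz":[104,130,-48],"angular":[0,0,0.3]},
    {"grip":0,"xyz":[104,170,-48],"angular":[0,0,0.344]},
    {"grip":0,"xyz":[104,190,-48],"angular":[0,0,0.344]},
    {"grip":0,"xyz":[104,190,-48],"angular":[0,0,0.344]},
  ],
)

```text
time_s: 4.3
tcp_pos: [0.4445, -0.0771, 0.1851]
ee_rot: [[-0.978, 0.211, 0.001], [0.211, 0.978, 0.0], [-0.001, 0.001, -1.0]]
wrist_force: [-0.7, -0.8, -0.6]
gripper_width: 0.087
gripper_force: 30.0
```

```bash
python3 - <<'E'
from go import *
go((.4428,-.0649,.1815),-12.4)
s=cap('side');t=cap('top')
a=cv2.resize(s['img'][110:230,235:345],None,fx=3.6,fy=4.5*.8,interpolation=cv2.INTER_CUBIC)
b=cv2.resize(t['img'][160:280,235:345],None,fx=3.6,fy=3.6,interpolation=cv2.INTER_CUBIC)
cv2.imwrite('pics/c2.png',np.hstack([a,b])[:,:,::-1]);print(a.shape)
E
```

```text
t 4.3 tcp [ 0.4445 -0.0771  0.1851] F [-0.718  -0.8048 -0.6194] w 0.08670966609539298
shift [ 4.3 11.5  3.6] rot [0.0006 0.001  0.0041]
(432, 396, 3)
```

View pics/c2.png

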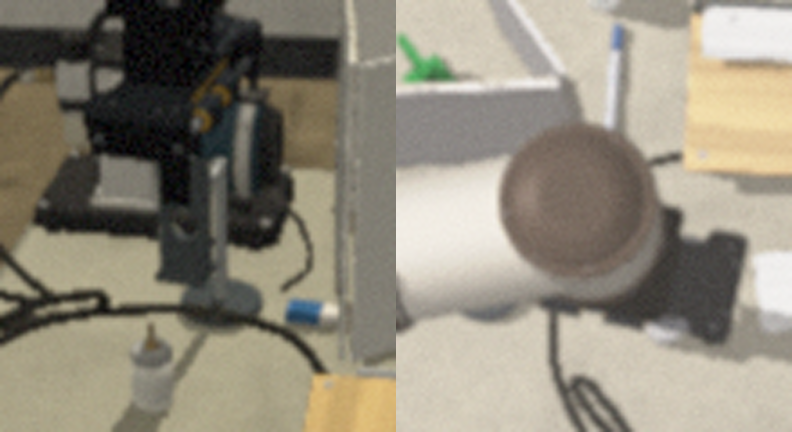

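Left half: the bracket hangs in the jaws at crop (185,225), eye at (183,212), in front of the peg, left of the column (218,160). In the right half the gripper hides it from above.

```bash
python3 - <<'E'
from go import *
s=cap('side')
a=np.radians(-12.4);st=np.array([.4643,.0328]);d=np.array([np.sin(a),-np.cos(a)])
q=r.sense()['tcp_pos'];X=np.array([q[0]+.0017*np.cos(a),q[1]+.0017*np.sin(a),q[2]-.0465])
print('eye pred',proj(s,X),'seen',183/3.6+235,212/3.6+110)
for k in(0,.067,.1,.112):print(k,proj(s,[*(st+k*d),.135]))
e=X[:2]-st;print('along',e@d,'across(x)',e@[np.cos(a),np.sin(a)],'z',X[2])
E
```

```text
eye pred [[286.0781 171.7789]] seen 285.8333333333333 168.88888888888889
0 [[296.251  155.5033]]
0.067 [[289.0824 165.2262]]
0.1 [[285.3249 170.3231]]
0.112 [[283.9188 172.2306]]
along 0.11351562478206781 across(x) 0.006860592397707717 z 0.1382117035878247
```

```bash
python3 - <<'E'
from go import *
s=cap('side');f=10
u0,v0=262,138
im=cv2.resize(s['img'][v0:v0+58,u0:u0+60],None,fx=f,fy=f,interpolation=cv2.INTER_CUBIC)[:,:,::-1].copy()
a=np.radians(-12.4);q=np.array(r.sense()['tcp_pos'])+[.0017,-.0004,-.0915]
R=rz(a)
def pl(M,col,cl=True):
    P=proj(s,M);P=((P-[u0,v0]+.5)*f-.5).astype(int);cv2.polylines(im,[P[:,None]],cl,col,1)
B=lambda m:(R@(np.array(m,float).T/1e3)).T+q
pl(B([(-20,-4,0),(20,-4,0),(20,-4,100),(-20,-4,100)]),(0,255,0))
pl(B([(-20,-18,0),(20,-18,0),(20,-18,6),(-20,-18,6)]),(0,255,255))
th=np.linspace(0,6.28,30)
pl(B(np.c_[11*np.cos(th),0*th-4,45+11*np.sin(th)]),(0,0,255))
S=lambda m:(R@(np.array(m,float).T/1e3)).T+[.4643,.0328,0]
pl(S([(0,0,135),(0,-60,135),(0,-67,138)]),(255,0,0),False);pl(S([(0,0,0),(0,0,140)]),(255,0,0),False)
pl(S(np.c_[36*np.cos(th),36*np.sin(th),10+0*th]),(255,0,255))
cv2.imwrite('pics/c3.png',im)
E
```

```text
(no output)
```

View pics/c3.png

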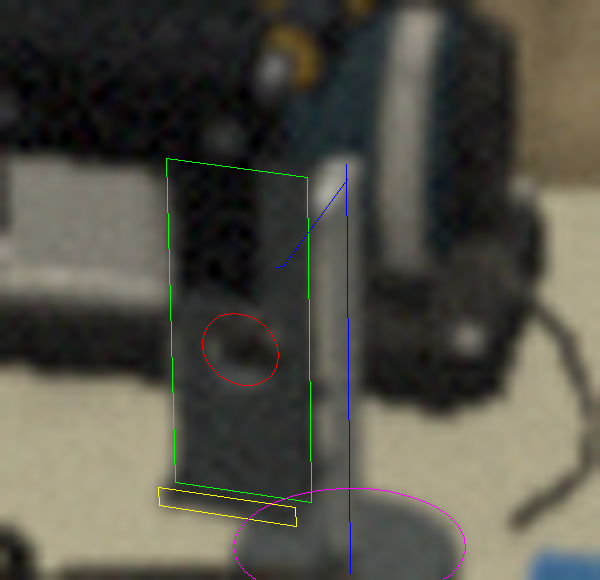

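The overlay matches the bracket (eye at crop (240,348)). The column at (338,350) lies about 1 px left of my model, so I'll refine the stand numerically.

```bash
python3 - <<'E'
import cv2,numpy as np
s=cv2.imread('pics/side0.png',0);t=cv2.imread('pics/top0.png',0)
print(s[150:180:2,284:306]);print(s[152:168,284:302])
print(t[228:244,248:282])
E
```

```text
[[108  86  52  42  43  43  39  37  46  40  39  46  42  46  43  62  96 121
  127 116  79  40]
 [105  85  53  38  44  42  40  37  32  40  41  38  38  39  39  62  96 120
  123 109  72  38]
 [101  80  47  35  27  36  38  37  32  58 101 127 127 106  62  56  95 116
  116 103  66  41]
 [ 96  75  48  38  36  26  28  33  47 101 151 160 129  90  53  62 101 114
  107  93  59  29]
 [ 95  75  47  24  30  24  37  82 140 170 154 117  93  74  50  52  91 107
  105  93  54  28]
 [ 89  78  51  31  30  49 106 152 157 132 101  89  91  76  45  46  79  96
   97  87  63  34]
 [ 84  75  53  51  84 140 170 153 113  87  99  97  92  77  46  38  67  91
   90  85  63  35]
 [ 41  44  41  66 100 106  93  75  52  73 110  99  92  83  44  41  50  63
   77  70  59  51]
 [ 28  26  27  27  37  35  33  31  27  66 110 101  91  83  48  29  31  28
   38  34  31  46]
 [ 41  41  42  47  47  51  47  46  48  78 111 104  90  79  55  42  36  30
   26  28  38  37]
 [ 48  49  52  52  45  48  51  52  50  76 109 102  91  82  55  42  49  39
   41  43  42  42]
 [ 28  32  29  32  29  37  32  32  36  69 110 103  92  77  50  34  40  41
   
[... 3053 characters left out ...]
 107 104 104 106 105 106 105 104 103 102 101  98  92  83  84  78  84
   85  82  77  85  98 127 139 143 146 154 169 188 177 134  93 113]
 [136 110 101 107 102 102 100 106 102 103 108 105 103  99  94  90  91  86
   87  91  83  85  99 126 140 142 145 147 160 162 147 111  80 110]
 [150 117 106 105 107 103 102 106 106 103 106 106 106 105 106 100  97  99
  103  99  91  97 113 134 142 145 143 139 145 136 119  89  78 111]
 [162 125 107 105 107 102 101 103 105 106 107 101 103 103 106 103 105 102
  102 102 105 105 124 135 142 146 146 145 143 135 107  88  84 113]
 [172 138 118 109 102 103 104 103 107 104 105 103 108 108 101 104 105 104
  104 101 102 120 132 141 144 149 166 160 159 146 114  87  92 120]]
```

```bash
python3 - <<'E'
from fit import *
s=cap('side');t=cap('top')
# axis points with free 'along' params: fit x,y,yaw + residual perpendicular via dense line distance
P={'s':[(291.6,160),(290.7,161),(289.9,162),(288.9,164)],'t':[(259,233.0),(265,234.5),(270,235.5)]}
k=np.linspace(0,.056,200)
def f(p):
    d=np.array([np.sin(p[2]),-np.cos(p[2])]);X=np.c_[p[0]+k*d[0],p[1]+k*d[1],0*k+.135]
    out=[]
    for c,key in((s,'s'),(t,'t')):
        L=proj(c,X);n=L[-1]-L[0];n=np.array([-n[1],n[0]])/np.hypot(*n)
        out+=[(np.array(q)-L[100])@n for q in P[key]]
    out+=[proj(s,[p[0],p[1],.07])[0,0]-295.3]
    d7=.067*d;out+=list(proj(t,[p[0]+d7[0],p[1]+d7[1],.139])[0]-[274.3,236.6])
    out+=[.5*(proj(s,[p[0]+d7[0],p[1]+d7[1],.138])[0,1]-164.2)]
    return np.array(out)
S=least_squares(f,[.462,.0328,-.21],x_scale=[.01,.01,.05]);print(S.x[:2],np.degrees(S.x[2]),S.fun.round(2))
x=S.x;a=x[2];d=np.array([np.sin(a),-np.cos(a)])
q=r.sense()['tcp_pos'];e=np.array([q[0]+.0017,q[1]-.0004])-x[:2];print('along',e@d,'across',e@[np.cos(a),np.sin(a)],np.array(r.sense()['ee_rot'])[:,1])
E
```

```text
[0.4629 0.0396] -10.996412675148921 [ 0.54  0.72  0.82  0.52 -1.1  -0.75 -0.7   0.84  0.25  0.33 -0.47]
along 0.1206021888856476 across 0.006830410457184464 [ 0.216   0.9764 -0.0002]
```

move_arm(
  series=[
    {"grip":0,"xyz":[6.5,0,1],"angular":[0,0,0]},
    {"grip":0,"xyz":[6.5,0,1],"angular":[0,0,0]},
    {"grip":0,"xyz":[6.5,10,1],"angular":[0,0,0]},
    {"grip":0,"xyz":[6.5,20,1],"angular":[0,0,0]},
    {"grip":0,"xyz":[6.5,30,1],"angular":[0,0,0]},
    {"grip":0,"xyz":[6.5,38,1],"angular":[0,0,0]},
    {"grip":0,"xyz":[6.5,46,1],"angular":[0,0,0]},
    {"grip":0,"xyz":[6.5,53,1],"angular":[0,0,0]},
    {"grip":0,"xyz":[6.5,60,1],"angular":[0,0,0]},
    {"grip":0,"xyz":[6.5,60,1],"angular":[0,0,0]},
  ],
)

```text
time_s: 5.6
tcp_pos: [0.4516, -0.0181, 0.1836]
ee_rot: [[-0.977, 0.213, 0.0], [0.213, 0.977, 0.0], [-0.0, 0.0, -1.0]]
wrist_force: [-0.2, 0.6, -1.5]
gripper_width: 0.088
gripper_force: 30.0
```

move_arm(
  series=[
    {"grip":0,"xyz":[0,6,0],"angular":[0,0,0]},
    {"grip":0,"xyz":[0,12,0],"angular":[0,0,0]},
    {"grip":0,"xyz":[0,18,0],"angular":[0,0,0]},
    {"grip":0,"xyz":[0,24,0],"angular":[0,0,0]},
    {"grip":0,"xyz":[0,24,0],"angular":[0,0,0]},
    {"grip":0,"xyz":[0,24,0],"angular":[0,0,0]},
  ],
)

```text
time_s: 6.2
tcp_pos: [0.4564, 0.0047, 0.1835]
ee_rot: [[-0.977, 0.214, -0.0], [0.214, 0.977, -0.0], [0.0, -0.0, -1.0]]
wrist_force: [0.6, -0.1, -1.0]
gripper_width: 0.093
gripper_force: 30.0
```

```bash
python3 - <<'E'
from go import *
go((.45,0,.18),-12.4)
s=cap('side');f=10
u0,v0=262,134
im=cv2.resize(s['img'][v0:v0+58,u0:u0+60],None,fx=f,fy=f,interpolation=cv2.INTER_CUBIC)[:,:,::-1].copy()
cv2.imwrite('pics/c4.png',cv2.convertScaleAbs(im,alpha=1.8))
E
```

```text
t 6.2 tcp [0.4564 0.0047 0.1835] F [ 0.6099 -0.1267 -1.0458] w 0.09291809211363498
shift [ 5.2 -6.   3.5] rot [-0.0001 -0.0002  0.0006]
```

View pics/c4.png

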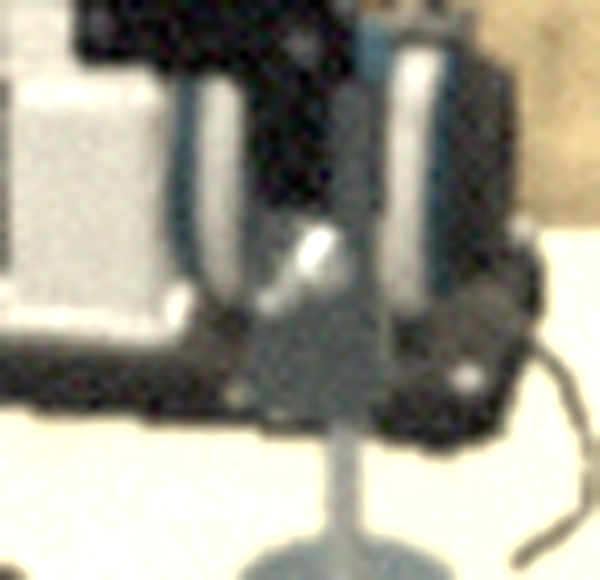

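The peg comes out through the eye (crop (265,300) to (320,240)), so it is threaded. Lower until it rests, then release.

move_arm(
  series=[
    {"grip":0,"xyz":[0,0,2],"angular":[0,0,0]},
    {"grip":0,"xyz":[0,0,4],"angular":[0,0,0]},
    {"grip":0,"xyz":[0,0,5.5],"angular":[0,0,0]},
    {"grip":0,"xyz":[0,0,7],"angular":[0,0,0]},
    {"grip":0,"xyz":[0,0,7],"angular":[0,0,0]},
  ],
)

```text
time_s: 6.75
tcp_pos: [0.4563, 0.0044, 0.1763]
ee_rot: [[-0.977, 0.215, -0.001], [0.215, 0.977, -0.0], [0.001, -0.0, -1.0]]
wrist_force: [-0.7, -0.6, -0.6]
gripper_width: 0.091
gripper_force: 30.0
```

move_arm(
  series=[
    {"grip":0,"xyz":[0,0,1],"angular":[0,0,0]},
    {"grip":0,"xyz":[0,0,2],"angular":[0,0,0]},
    {"grip":0,"xyz":[0,0,2],"angular":[0,0,0]},
    {"grip":0,"xyz":[0,0,2],"angular":[0,0,0]},
  ],
)

```text
time_s: 7.15
tcp_pos: [0.4565, 0.0046, 0.1746]
ee_rot: [[-0.977, 0.215, 0.0], [0.215, 0.977, 0.0], [-0.0, 0.0, -1.0]]
wrist_force: [-0.1, 0.7, -0.7]
gripper_width: 0.092
gripper_force: 30.0
```

move_arm(
  series=[
    {"grip":0,"xyz":[0,0,1],"angular":[0,0,0]},
    {"grip":0,"xyz":[0,0,2],"angular":[0,0,0]},
    {"grip":0,"xyz":[0,0,2],"angular":[0,0,0]},
    {"grip":0,"xyz":[0,0,2],"angular":[0,0,0]},
  ],
)

```text
time_s: 7.55
tcp_pos: [0.4567, 0.0046, 0.1741]
ee_rot: [[-0.977, 0.214, 0.001], [0.214, 0.977, -0.0], [-0.001, -0.0, -1.0]]
wrist_force: [-3.5, 0.5, 8.7]
gripper_width: 0.09
gripper_force: 30.0
```

move_arm(
  series=[
    {"grip":0,"xyz":[0,0,-1],"angular":[0,0,0]},
    {"grip":0.15,"xyz":[0,0,-1],"angular":[0,0,0]},
    {"grip":0.2,"xyz":[0,0,-1],"angular":[0,0,0]},
    {"grip":0.3,"xyz":[0,0,-1],"angular":[0,0,0]},
    {"grip":0.35,"xyz":[0,0,-1],"angular":[0,0,0]},
    {"grip":0.35,"xyz":[0,0,-1],"angular":[0,0,0]},
    {"grip":0.35,"xyz":[0,0,-20],"angular":[0,0,0]},
    {"grip":0.35,"xyz":[0,0,-50],"angular":[0,0,0]},
    {"grip":0.35,"xyz":[0,0,-80],"angular":[0,0,0]},
    {"grip":0.35,"xyz":[0,0,-80],"angular":[0,0,0]},
  ],
)

```text
time_s: 8.55
tcp_pos: [0.4589, 0.005, 0.2567]
ee_rot: [[-0.977, 0.214, 0.009], [0.214, 0.977, 0.002], [-0.008, 0.004, -1.0]]
wrist_force: [0.1, -0.2, 0.1]
gripper_width: 0.35
gripper_force: 0.0
```

```bash
python3 - <<'E'
from go import *
go((.4428,-.2591,.15),5.4)
E
```

```text
t 8.55 tcp [0.4589 0.005  0.2567] F [ 0.0786 -0.2121  0.1035] w 0.35032206348332834
shift [ -39.9 -261.8  106.1] rot [ 0.0023  0.0089 -0.3097]
```

move_arm(
  series=[
    {"grip":0.6,"xyz":[-10,-45,0],"angular":[0,0,0]},
    {"grip":0.6,"xyz":[-20,-90,0],"angular":[0,0,-0.1]},
    {"grip":0.6,"xyz":[-30,-135,0],"angular":[0,0,-0.2]},
    {"grip":0.6,"xyz":[-40,-180,0],"angular":[0,0,-0.31]},
    {"grip":0.6,"xyz":[-40,-225,20],"angular":[0,0,-0.31]},
    {"grip":0.6,"xyz":[-40,-262,60],"angular":[0,0,-0.31]},
    {"grip":0.6,"xyz":[-40,-262,106],"angular":[0,0,-0.31]},
    {"grip":0.6,"xyz":[-40,-262,106],"angular":[0,0,-0.31]},
    {"grip":0.6,"xyz":[-40,-262,106],"angular":[0,0,-0.31]},
  ],
)

```text
time_s: 9.45
tcp_pos: [0.4393, -0.2601, 0.1465]
ee_rot: [[-0.996, -0.094, -0.002], [-0.094, 0.996, -0.0], [0.002, -0.0, -1.0]]
wrist_force: [0.5, 0.5, 1.0]
gripper_width: 0.601
gripper_force: 0.0
```

```bash
python3 - <<'E'
from go import *
go((.4428,-.2591,.034),5.4)
s=cap('side')
a=cv2.resize(s['img'][140:240,260:320],None,fx=6,fy=6,interpolation=cv2.INTER_CUBIC)
b=cv2.resize(s['img'][220:280,230:300],None,fx=6,fy=6,interpolation=cv2.INTER_CUBIC)
im=np.zeros((600,790,3),np.uint8);im[:,:360]=a;im[:360,365:785]=b
cv2.imwrite('pics/c5.png',cv2.convertScaleAbs(im[:,:,::-1],alpha=1.5))
E
```

```text
t 9.45 tcp [ 0.4393 -0.2601  0.1465] F [0.5463 0.5229 0.9678] w 0.6006349405305539
shift [ -3.8   0.7 112.5] rot [-0.0001 -0.0021  0.0002]
```

View pics/c5.png

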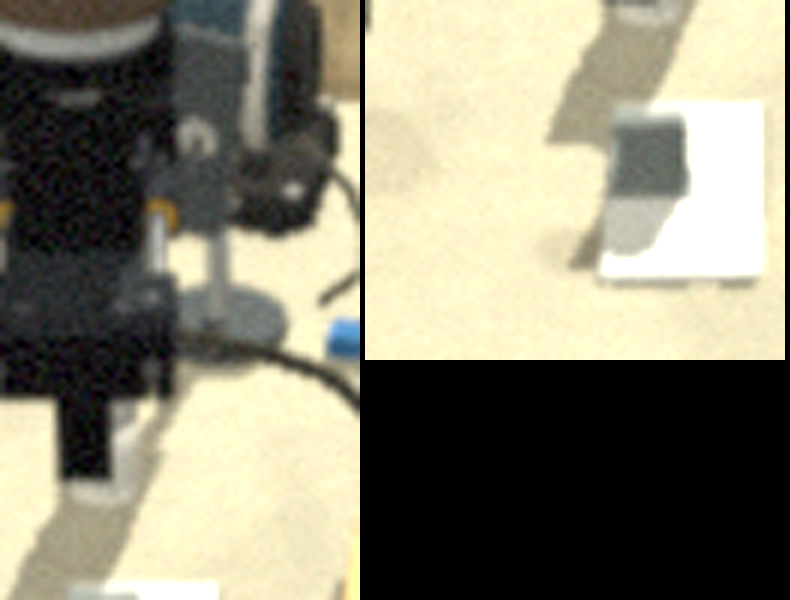

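The bracket hangs on the peg at crop (205,130), the siphon jar stands at (100,490), and the strip lies undisturbed. Descend and grasp the rib.

move_arm(
  series=[
    {"grip":0.6,"xyz":[-3.5,0.7,40],"angular":[0,0,0]},
    {"grip":0.6,"xyz":[-3.5,0.7,80],"angular":[0,0,0]},
    {"grip":0.6,"xyz":[-3.5,0.7,110],"angular":[0,0,0]},
    {"grip":0.6,"xyz":[-3.5,0.7,110],"angular":[0,0,0]},
    {"grip":0,"xyz":[-3.5,0.7,110],"angular":[0,0,0]},
    {"grip":0,"xyz":[-3.5,0.7,110],"angular":[0,0,0]},
    {"grip":0,"xyz":[-3.5,0.7,110],"angular":[0,0,0]},
    {"grip":0,"xyz":[-3.5,0.7,110],"angular":[0,0,0]},
    {"grip":0,"xyz":[-3.5,0.7,110],"angular":[0,0,0]},
    {"grip":0,"xyz":[-3.5,0.7,110],"angular":[0,0,0]},
  ],
)

```text
time_s: 10.5
tcp_pos: [0.4429, -0.259, 0.0369]
ee_rot: [[-0.996, -0.094, 0.001], [-0.094, 0.996, -0.0], [-0.001, -0.0, -1.0]]
wrist_force: [0.1, 0.4, -0.1]
gripper_width: 0.138
gripper_force: 0.0
```

move_arm(
  series=[
    {"grip":0,"xyz":[0,0,0],"angular":[0,0,0]},
    {"grip":0,"xyz":[0,0,0],"angular":[0,0,0]},
    {"grip":0,"xyz":[0,0,0],"angular":[0,0,0]},
    {"grip":0,"xyz":[0,0,0],"angular":[0,0,0]},
    {"grip":0,"xyz":[0,0,0],"angular":[0,0,0]},
    {"grip":0,"xyz":[0,0,0],"angular":[0,0,0]},
  ],
)

```text
time_s: 11.1
tcp_pos: [0.4428, -0.2589, 0.0368]
ee_rot: [[-0.996, -0.094, 0.0], [-0.094, 0.996, -0.0], [-0.0, -0.0, -1.0]]
wrist_force: [-1.3, 1.3, 4.8]
gripper_width: 0.111
gripper_force: 30.0
```

```bash
python3 - <<'E'
from go import *
print(r.sense()['gripper_force'])
R=rz(np.radians(-3.25));b=np.array([.6217,-.2356,0])
for X in (-75,-40,-5): 
    print(X);go(b+R@[X/1e3,0,0]+[0,0,.045+.0365],-3.25)
E
```

```text
29.997646138072014
-75
t 11.1 tcp [ 0.4428 -0.2589  0.0368] F [-1.3119  1.2896  4.7706] w 0.11126880689098348
shift [-106.2   17.7  -44.7] rot [-0.0001  0.0001  0.1507]
-40
t 11.1 tcp [ 0.4428 -0.2589  0.0368] F [-1.3119  1.2896  4.7706] w 0.11126880689098348
shift [-140.8   12.4  -44.7] rot [-0.0001  0.0001  0.1507]
-5
t 11.1 tcp [ 0.4428 -0.2589  0.0368] F [-1.3119  1.2896  4.7706] w 0.11126880689098348
shift [-175.4    7.2  -44.7] rot [-0.0001  0.0001  0.1507]
```

move_arm(
  series=[
    {"grip":0,"xyz":[0,0,-25],"angular":[0,0,0]},
    {"grip":0,"xyz":[0,0,-50],"angular":[0,0,0]},
    {"grip":0,"xyz":[0,0,-80],"angular":[0,0,0]},
    {"grip":0,"xyz":[-30,5,-80],"angular":[0,0,0.05]},
    {"grip":0,"xyz":[-60,10,-80],"angular":[0,0,0.1]},
    {"grip":0,"xyz":[-90,15,-80],"angular":[0,0,0.151]},
    {"grip":0,"xyz":[-116,16,-80],"angular":[0,0,0.151]},
    {"grip":0,"xyz":[-116,16,-70],"angular":[0,0,0.151]},
    {"grip":0,"xyz":[-116,16,-55],"angular":[0,0,0.151]},
    {"grip":0,"xyz":[-116,16,-50],"angular":[0,0,0.151]},
  ],
)

```text
time_s: 12.1
tcp_pos: [0.5546, -0.2317, 0.0837]
ee_rot: [[-0.998, 0.058, -0.005], [0.058, 0.998, 0.002], [0.005, 0.001, -1.0]]
wrist_force: [-0.9, 1.1, -1.0]
gripper_width: 0.115
gripper_force: 30.0
```

```bash
python3 - <<'E'
from go import *
R=rz(np.radians(-3.25));b=np.array([.6217,-.2356,0])
go(b+R@[-.065,0,0]+[0,0,.0838],-3.25)
s=cap('side');t=cap('top')
def ov(c,u0,v0,w,h,f):
    im=cv2.resize(c['img'][v0:v0+h,u0:u0+w],None,fx=f,fy=f,interpolation=cv2.INTER_CUBIC)[:,:,::-1].copy()
    def pl(M,col,cl=True):
        P=proj(c,M);P=((P-[u0,v0]+.5)*f-.5).astype(int);cv2.polylines(im,[P[:,None]],cl,col,1)
    B=lambda m:(R@(np.array(m,float).T/1e3)).T+b
    pl(B([(-75,-95,45),(75,-95,45),(75,95,45),(-75,95,45)]),(0,0,255))
    pl(B([(18,-85,60),(18,85,60),(66,85,57),(66,-85,57)]),(255,0,0))
    q=np.array(r.sense()['tcp_pos'])-[0,0,.0368];Q=np.array(r.sense()['ee_rot'])@np.diag([-1,1,-1])
    pl((Q@(np.array([(47,60,4),(47,-60,4),(-19,-60,4),(-19,60,4)]).T/1e3)).T+q,(0,255,0))
    return im
a=ov(s,305,195,85,85,4.5);d=ov(t,308,150,80,75,5)
im=np.zeros((383,790,3),np.uint8);im[:a.shape[0],:a.shape[1]]=a;im[:d.shape[0],388:388+d.shape[1]]=d
cv2.imwrite('pics/c6.png',im)
E
```

```text
t 12.1 tcp [ 0.5546 -0.2317  0.0837] F [-0.8702  1.0929 -1.0115] w 0.11455438735371937
shift [-2.3 -0.1 -0.1] rot [ 0.0013 -0.0054 -0.0014]
```

View pics/c6.png

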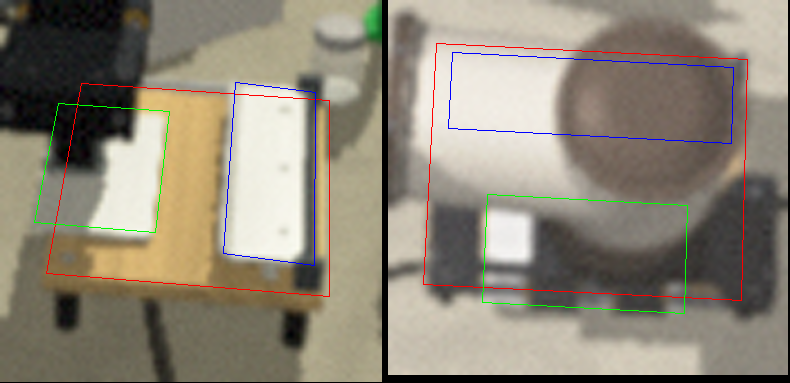

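The strip (left crop (130,180)) is held squarely, 30 mm clear of the flap lip (x≈222). The flap lies down, and the top view agrees. Slide in.

move_arm(
  series=[
    {"grip":0,"xyz":[-2,0,0],"angular":[0,0,-0.001]},
    {"grip":0,"xyz":[-6,0,0],"angular":[0,0,-0.001]},
    {"grip":0,"xyz":[-12,0,0],"angular":[0,0,-0.001]},
    {"grip":0,"xyz":[-18,0,0],"angular":[0,0,-0.001]},
    {"grip":0,"xyz":[-24,0,0],"angular":[0,0,-0.001]},
    {"grip":0,"xyz":[-30,0,0],"angular":[0,0,-0.001]},
    {"grip":0,"xyz":[-36,0,0],"angular":[0,0,-0.001]},
    {"grip":0,"xyz":[-42,0,0],"angular":[0,0,-0.001]},
    {"grip":0,"xyz":[-48,0,0],"angular":[0,0,-0.001]},
    {"grip":0,"xyz":[-48,0,0],"angular":[0,0,-0.001]},
  ],
)

```text
time_s: 13.2
tcp_pos: [0.6056, -0.2349, 0.0865]
ee_rot: [[-0.998, 0.056, 0.001], [0.056, 0.998, -0.0], [-0.001, -0.0, -1.0]]
wrist_force: [-0.4, 0.5, -1.9]
gripper_width: 0.113
gripper_force: 30.0
```

```bash
python3 - <<'E'
from go import *
R=rz(np.radians(-3.25));b=np.array([.6217,-.2356,0])
go(b+R@[-.005,0,0]+[0,0,.0832],-3.25)
E
```

```text
t 13.2 tcp [ 0.6056 -0.2349  0.0865] F [-0.3805  0.494  -1.9076] w 0.11348795205523676
shift [-11.1   0.2   3.3] rot [-0.0002  0.0006  0.0008]
```

move_arm(
  series=[
    {"grip":0,"xyz":[0,0,2],"angular":[0,0,0]},
    {"grip":0,"xyz":[0,0,3.7],"angular":[0,0,0]},
    {"grip":0,"xyz":[-2,0,3.7],"angular":[0,0,0]},
    {"grip":0,"xyz":[-4,0,3.7],"angular":[0,0,0]},
    {"grip":0,"xyz":[-6,0,3.7],"angular":[0,0,0]},
    {"grip":0,"xyz":[-7,0,3.7],"angular":[0,0,0]},
    {"grip":0,"xyz":[-8,0,3.7],"angular":[0,0,0]},
    {"grip":0,"xyz":[-8,0,3.7],"angular":[0,0,0]},
  ],
)

```text
time_s: 14.0
tcp_pos: [0.6128, -0.2353, 0.0829]
ee_rot: [[-0.998, 0.056, 0.0], [0.056, 0.998, -0.0], [-0.0, -0.0, -1.0]]
wrist_force: [-0.3, -0.1, -1.2]
gripper_width: 0.11
gripper_force: 30.0
```

move_arm(
  series=[
    {"grip":0,"xyz":[-1,0,0],"angular":[0,0,0]},
    {"grip":0,"xyz":[-2,0,0],"angular":[0,0,0]},
    {"grip":0,"xyz":[-3,0,0],"angular":[0,0,0]},
    {"grip":0,"xyz":[-4,0,0],"angular":[0,0,0]},
    {"grip":0,"xyz":[-4,0,0],"angular":[0,0,0]},
    {"grip":0,"xyz":[-4,0,0],"angular":[0,0,0]},
  ],
)

```text
time_s: 14.6
tcp_pos: [0.6151, -0.2355, 0.0825]
ee_rot: [[-0.998, 0.057, -0.003], [0.057, 0.998, 0.001], [0.003, 0.0, -1.0]]
wrist_force: [-5.1, 0.6, 1.4]
gripper_width: 0.114
gripper_force: 30.0
```

move_arm(
  series=[
    {"grip":0,"xyz":[0,0,1],"angular":[0,0,0]},
    {"grip":0,"xyz":[0,0,2],"angular":[0,0,0]},
    {"grip":0,"xyz":[0,0,3],"angular":[0,0,0]},
    {"grip":0,"xyz":[0,0,3],"angular":[0,0,0]},
    {"grip":0,"xyz":[0,0,3],"angular":[0,0,0]},
  ],
)

```text
time_s: 15.1
tcp_pos: [0.6151, -0.2354, 0.0819]
ee_rot: [[-0.998, 0.056, -0.003], [0.056, 0.998, 0.0], [0.003, -0.0, -1.0]]
wrist_force: [-9.4, 2.3, 11.5]
gripper_width: 0.116
gripper_force: 30.0
```

```bash
python3 - <<'E'
from go import *
s=r.sense();print(s['moment'],s['wrist_force'])
go((.6167,-.2358,.0818),-3.25)
E
```

```text
[0.7432 2.5537 0.023 ] [-9.369   2.2628 11.4936]
t 15.1 tcp [ 0.6151 -0.2354  0.0819] F [-9.369   2.2628 11.4936] w 0.11572790186442598
shift [-1.7 -0.3  0.1] rot [-0.0002 -0.003   0.0007]
```

move_arm(
  series=[
    {"grip":0,"xyz":[0,0,1],"angular":[0,0,0]},
    {"grip":0,"xyz":[0,0,2],"angular":[0,0,0]},
    {"grip":0,"xyz":[0,0,2.5],"angular":[0,0,0]},
    {"grip":0,"xyz":[0,0,2.5],"angular":[0,0,0]},
    {"grip":0,"xyz":[0,0,2.5],"angular":[0,0,0]},
    {"grip":0,"xyz":[0,0,2.5],"angular":[0,0,0]},
  ],
)

```text
time_s: 15.7
tcp_pos: [0.615, -0.2355, 0.0818]
ee_rot: [[-0.998, 0.055, -0.003], [0.055, 0.998, -0.001], [0.003, -0.001, -1.0]]
wrist_force: [-14.1, 4.6, 19.6]
gripper_width: 0.108
gripper_force: 30.0
```

```bash
python3 - <<'E'
from go import *
go((.6167,-.2358,.0818),-3.25)
s=cap('side')
a=cv2.resize(s['img'][195:280,310:390],None,fx=6,fy=6,interpolation=cv2.INTER_CUBIC)
b=cv2.resize(s['img'][140:200,272:322],None,fx=6,fy=6,interpolation=cv2.INTER_CUBIC)
im=np.zeros((510,785,3),np.uint8);im[:,:480]=a;im[:360,485:785]=b
cv2.imwrite('pics/c7.png',im[:,:,::-1])
E
```

```text
t 15.7 tcp [ 0.615  -0.2355  0.0818] F [-14.125    4.6173  19.5994] w 0.10791412630387144
shift [-1.7 -0.2 -0. ] rot [-0.0007 -0.0026  0.0013]
```

View pics/c7.png

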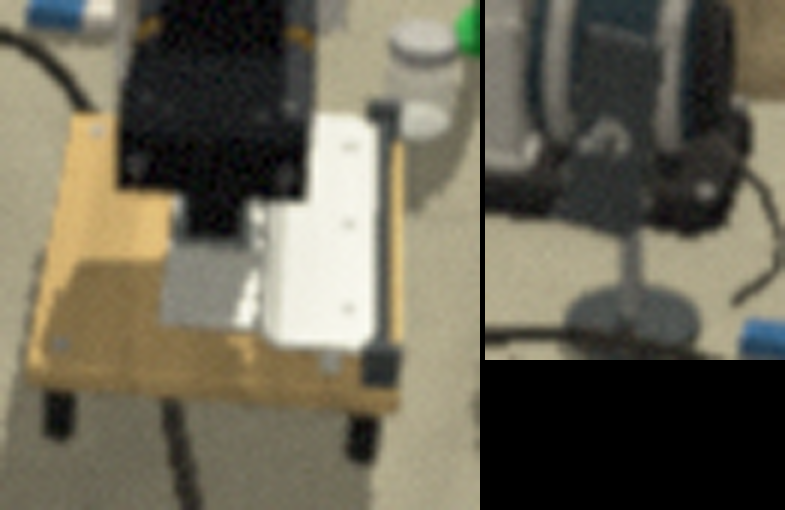

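The strip (crop (215,280)) sits under the flap, which is still flat (lip x≈268). The bracket hangs on the peg at (610,130). The press is about 20 N, so I'm handing in.

```bash
python3 -c "
from station import r
print(r.finish_job())"
```

```text
the job is handed in; nothing more can be done
None
```

The job is handed in at about 16 s: the bracket hangs by its eye on the peg, and the strip is under the flap against the stop, still held and pressed flat with about 20 N. The flap was lying down in the last picture, and I saw no jar or bottle moved, though the two paint bottles were out of frame in the later ones.

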